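# Set the wheel's work stop and start the drilling cycle

### The job

Slide the orange-finned work stop towards the wheel until its red sprung button pops up through the front hole of the tube. Then start the machine at the sloping console: press the blue, the white and the green key fully down in that order, one at a time, letting each come back up before the next; leave the red key and everything else on the bench alone.

Things in the scene. Friction and masses are not known exactly. Their poses are not given: they have to be found in the camera images.
- fixture: Work-stop fixture, fixed. Origin on the bench, z up, x = direction in which the stop slides out, towards the black spoked wheel (192 mm across, rim top 96 mm, hub 109 mm high, centre at x = +250 mm). Grey outer tube (44 mm square, top 64 mm high) from x = -190 to -20 mm, with two holes in its top: rear at x = -110, front at x = -50 mm.
- stop (a joint): Travel of the aluminium inner tube with its orange fin and black pad, m: 0 at the rear hole, 0.060 at the front hole (nearer the wheel); range 0 to 0.085. Starts between the holes, stays where left, takes about 3 N to slide. Once the red button is up in a hole the tube is locked, with about 2 mm of play either way.
- stop_grip (a point): Where to grip the upright orange fin on the inner tube: centre of its length and thickness, 22 mm below its top, 118 mm above the bench; axes as the fixture's. Fin: 14 mm thick (y), 54 mm long (x, the slide direction), free from 64 to 140 mm high. Black stop pad (60 mm wide, top 94 mm high) 45 mm ahead of it on the same tube.
- pin (a joint): The sprung red button (12 mm across) on the inner tube, in m: 0 fully out, standing 7 mm above the outer tube's top through a hole; about 0.011 while it is held down inside the tube between holes. It comes out by itself when it is under a hole.
- pin_top (a point): Top of the sprung red button; 71 mm high when it is out.
- console: Grey console, fixed, 310 mm wide (y). Origin on the bench under the middle of the key row, z up, x from its low front (towards the robot) to its high back; panel slopes 35 degrees. A red hood over its rear (x = +15 to +83 mm, 204 to 226 mm high) leaves no room over the keys for a gripper pointing straight down: come square to the panel, leaning 35 degrees.
- blue_top (a point): Centre of the top face of the blue key (press first): a round cap 40 mm across standing 14 mm above its black bezel (54 mm across). z axis points out of the panel along the key's travel, x up the slope, y along the row of four keys (66 mm apart, in any order). This point moves down with the key.
- white_top (a point): Centre of the top face of the white key (press second): a round cap 40 mm across standing 14 mm above its black bezel (54 mm across). z axis points out of the panel along the key's travel, x up the slope, y along the row of four keys (66 mm apart, in any order). This point moves down with the key.
- green_top (a point): Centre of the top face of the green key (press third): a round cap 40 mm across standing 14 mm above its black bezel (54 mm across). z axis points out of the panel along the key's travel, x up the slope, y along the row of four keys (66 mm apart, in any order). This point moves down with the key.
- red_top (a point): Centre of the top face of the red key (the stop key: must not be pressed): a round cap 40 mm across standing 14 mm above its black bezel (54 mm across). z axis points out of the panel along the key's travel, x up the slope, y along the row of four keys (66 mm apart, in any order). This point moves down with the key.
- blue_key (a joint): How far the blue key is pressed, m: 0 up, 0.008 fully down; springs back by itself. Pressing takes 1.5 N to start and about 6 N fully down.
- white_key (a joint): How far the white key is pressed, m: 0 up, 0.008 fully down; springs back by itself. Pressing takes 1.5 N to start and about 6 N fully down.
- green_key (a joint): How far the green key is pressed, m: 0 up, 0.008 fully down; springs back by itself. Pressing takes 1.5 N to start and about 6 N fully down.
- red_key (a joint): How far the red key is pressed, m: 0 up, 0.008 fully down; springs back by itself. Pressing takes 1.5 N to start and about 6 N fully down.
- blue_tab (a joint): Yellow tell-tale tab on the panel just up the slope from the blue key, m: 0 standing 8 mm proud (key not yet pressed). The key's own stem drives it in over the last 6 mm of the key's travel and it stays in, at about 0.006 after a full press; it is moved by nothing else.
- white_tab (a joint): Yellow tell-tale tab on the panel just up the slope from the white key, m: 0 standing 8 mm proud (key not yet pressed). The key's own stem drives it in over the last 6 mm of the key's travel and it stays in, at about 0.006 after a full press; it is moved by nothing else.
- green_tab (a joint): Yellow tell-tale tab on the panel just up the slope from the green key, m: 0 standing 8 mm proud (key not yet pressed). The key's own stem drives it in over the last 6 mm of the key's travel and it stays in, at about 0.006 after a full press; it is moved by nothing else.
- red_tab (a joint): Yellow tell-tale tab on the panel just up the slope from the red key, m: 0 standing 8 mm proud (key not yet pressed). The key's own stem drives it in over the last 6 mm of the key's travel and it stays in, at about 0.006 after a full press; it is moved by nothing else.
- wrench: Bystander, to be left alone: steel spanner lying flat, 170 long (mm). Origin at its underside.
- screwdriver: Bystander, to be left alone: yellow-handled screwdriver lying flat, 200 long (mm). Origin at its underside.
- spraycan: Bystander, to be left alone: upright spray can, 60 across, 170 tall (mm). Origin at its underside.
- oil: Bystander, to be left alone: upright yellow oil bottle, 72 across, 180 tall (mm). Origin at its underside.
- mug: Bystander, to be left alone: blue mug, 82 across, 90 tall (mm). Origin at its underside.
- hammer: Bystander, to be left alone: hammer lying flat, 260 long (mm). Origin at its underside.

How it is judged:
By the outcome, as a careful person would: the job done as asked, in the order asked, and still so for the second after the job is handed in, with the robot touching nothing.
It also fails if it takes over 53 s, if anything falls off the work surface, if the arm or the gripper's body presses on something with over 40 N, if the wrist force passes 120 N, or if a joint passes its speed limit or range.

### The arm

A 6-joint arm with a two-finger parallel gripper is mounted at the origin on the work surface. World frame = base frame: x ahead of the robot, y to its left, z up, the work surface at z = 0. Lengths are in m, angles in rad, forces in N, time in s.
With the tool pointing down it reaches from about 0.375 to 0.925 m from the base axis. Payload 5.7 kg.
Tool frame: the origin (TCP) lies midway between the tips of the shut fingers; the grasp point (between the pads) lies 19 mm behind it; z points along the fingers, y is the line along which they close (so a half turn about z gives the same grasp; the last joint's range is limited). The gripper opens to 88 mm and grips with 3 to 60 N. Pads are 20 mm wide; open, the fingers measure 115 mm over their backs; the gripper's body (75 mm by 178 mm) begins 61 mm behind the grasp point.
Start: joints at [1.091, 0.359, 1.51, -0, 1.272, -0.115], TCP at [0.214, 0.56, 0.223] pointing down, gripper open.
Joint ranges: [-2.97, 2.97], [-1.01, 2.36], [0.21, 2.38], [-0.96, 4.11], [0.2, 2.71], [-2.98, 2.98]. Speed limits (rad/s): [2.39, 2.39, 3.14, 3.14, 3.14, 3.14].

### API

Orientations are given as a unit quaternion [x, y, z, w].
In Python, from bench import move_ptp, servo_line, goto_joints, move_gripper, sleep, inverse_kinematics, capture, PlanningError, close_job, spot_in, silhouettes, current_clock, current_joint_pos, current_qvel, current_joint_torque, current_position, current_orientation, current_force, current_torque, current_finger_gap, current_grip_force gives the robot as it stands. Calls block until the motion is done:
- move_ptp(position, orientation): joint-space move of the TCP to a pose.
- servo_line(position, orientation=None, rate=0.15, contact_N=None): straight line of the TCP; orientation=None keeps the orientation; rate is the mean speed in m/s. With contact_N (N) it stops when the force on the tool has changed by that much, and returns True; else False.
- goto_joints(angles): joint-space move.
- move_gripper(opening): finger opening in m; the grip force is fixed at half the most; returns when the fingers have stopped.
- sleep(seconds).
- inverse_kinematics(position, orientation): joint angles nearest the present ones, or None.
- capture(name): name is "scene" or "top" or "wrist"; returns a dict with "image" (480x640x3 uint8, blue, green, red), "range_z" (480x640 float32, m along the optical axis (not along the pixel's ray), 0 where there is no reading), "intrinsics" (3x3 intrinsics, pixels), "R" (3x3) and "t" (3): a world point X has camera coordinates R X + t. Camera axes: x right, y down, z forward; pixel columns grow to the right and rows downward; lengths in m; the calibration is good to about 2 mm. A picture is of the moment at which its call begins.
A pose or a line that the arm cannot do raises PlanningError and nothing moves.
- close_job(): hands the job in; it is judged then, once.
Trained networks look in the newest picture that a camera, given by its name, has taken for a name from the list of things; names that differ only in an ending like _2 or _b are one class to them, and where a whole thing is asked for, a point or a joint stands for the part that bears it (a point fixed in the world has none). Each returns a list of dicts, best first, with "conf" (0 to 1); they miss things now and then, are a little off and sometimes report something else, mostly with a low value. They report only what shows in the picture. A call takes as long as a camera call.
- spot_in(camera, query): "xy" ([column, row] in pixels, amid what is visible of it).
- silhouettes(camera, query): "region" (480x640 bool, what is visible of it) and "xy" ([column, row] in pixels, amid what is visible of it).
Readings, each from a call of its own:
- current_clock(): time.
- current_joint_pos(): joint angles.
- current_qvel(): joint speeds.
- current_joint_torque(): joint torques, N m.
- current_position(): TCP position.
- current_orientation(): TCP orientation.
- current_force(): force on the tool from outside, world axes, zero at the start.
- current_torque(): the same for the moment, N m.
- current_finger_gap(): finger opening in m.
- current_grip_force(): force on a finger pad.
Only numpy, scipy, OpenCV 4.12 (cv2) and the standard library are available. Lean on these libraries where they do the work, as an engineer would, in place of code of your own. Each camera call takes 0.05 s, during which the arm holds its last target. There are 200 camera calls.

## Working session

There is one attempt and no reset: what is moved stays moved. The work goes in short steps, each a Python script; the robot and the scene stay as the last script left them, time stands still between calls to the robot, and variables do not carry over. Pictures are saved under pics/ and viewed, at most 10 in all, crops included, and the job is handed in when it is done.

```bash
mkdir -p pics; ls
cat > h.py <<'E'
from bench import *
import numpy as np, cv2
def world(c,u,v,z=None):
    z=c["range_z"][v,u] if z is None else z
    K=c["intrinsics"]; p=np.stack([(u-K[0,2])*z/K[0,0],(v-K[1,2])*z/K[1,1],z],-1)
    return (p-c["t"])@c["R"]
def cloud(c,m):
    v,u=np.nonzero(m&(c["range_z"]>0)); return world(c,u,v)
E
python3 - <<'E'
from h import *
for n in ("scene","top"):
    c=capture(n); cv2.imwrite(f"pics/{n}0.png",c["image"]); print(n, -c["R"].T@c["t"])
    for q in ["stop_grip","pin_top","blue_top","white_top","green_top","red_top","blue_tab","fixture","console"]:
        for d in silhouettes(n,q)[:2]:
            P=cloud(c,d["region"]); print(q,round(d["conf"],2),np.round(d["xy"]),d["region"].sum(),np.round(np.median(P,0),3) if len(P) else None, np.round(np.percentile(P,[2,98],axis=0),3).tolist() if len(P) else None)
print(current_clock(),current_orientation())
E
```

```text
pics
scene [0.75167958 0.73170159 1.33733181]
stop_grip 0.74 [333. 284.] 970 [0.542 0.197 0.06 ] [[0.461, 0.165, 0.011], [0.591, 0.22, 0.143]]
blue_top 0.55 [287. 141.] 96 [ 0.533 -0.323  0.105] [[0.517, -0.344, 0.093], [0.548, -0.307, 0.116]]
blue_top 0.26 [332. 284.] 915 [0.541 0.196 0.061] [[0.46, 0.165, 0.014], [0.591, 0.22, 0.142]]
red_top 0.61 [422. 383.] 1304 [0.382 0.501 0.037] [[0.351, 0.463, 0.001], [0.434, 0.552, 0.093]]
red_top 0.55 [284. 121.] 114 [ 0.525 -0.386  0.104] [[0.504, -0.415, 0.071], [0.541, -0.37, 0.114]]
blue_tab 0.5 [293. 170.] 121 [ 0.55  -0.192  0.105] [[0.533, -0.21, 0.092], [0.566, -0.177, 0.116]]
fixture 0.97 [310. 292.] 7608 [0.604 0.205 0.064] [[0.304, 0.116, 0.002], [0.811, 0.282, 0.12]]
top [0.32947707 0.07617799 1.40423559]
stop_grip 0.61 [274. 236.] 962 [0.528 0.187 0.06 ] [[0.466, 0.168, 0.03], [0.588, 0.214, 0.143]]
pin_top 0.67 [491. 212.] 10746 [ 0.569 -0.29   0.125] [[0.475, -0.451, 0.024], [0.635, -0.139, 0.23]]
blue_top 0.54 [497. 237.] 259 [ 0.531 -0.324  0.104] [[0.514, -0.342, 0.092], [0.549, -0.307, 0.115]]
white_top 0.54 [471. 230.] 2
[... 244 characters left out ...]
 0.091], [0.565, -0.176, 0.115]]
red_top 0.73 [526. 238.] 262 [ 0.522 -0.389  0.104] [[0.506, -0.407, 0.092], [0.541, -0.371, 0.115]]
red_top 0.24 [138. 298.] 1416 [0.392 0.516 0.037] [[0.351, 0.461, 0.0], [0.43, 0.551, 0.092]]
blue_tab 0.29 [504. 160.] 1281 [ 0.7   -0.343  0.119] [[0.677, -0.386, 0.011], [0.738, -0.321, 0.183]]
fixture 0.62 [277. 214.] 10368 [0.582 0.188 0.062] [[0.301, 0.116, 0.007], [0.808, 0.275, 0.111]]
console 0.74 [488. 212.] 10468 [ 0.569 -0.29   0.212] [[0.476, -0.449, 0.039], [0.633, -0.139, 0.23]]
console 0.67 [502. 216.] 45 [ 0.572 -0.33   0.117] [[0.567, -0.342, 0.108], [0.576, -0.316, 0.135]]
1.0 [ 1.81355454e-01  9.83417610e-01 -6.50850832e-05 -1.48037153e-05]
```

View pics/scene0.png

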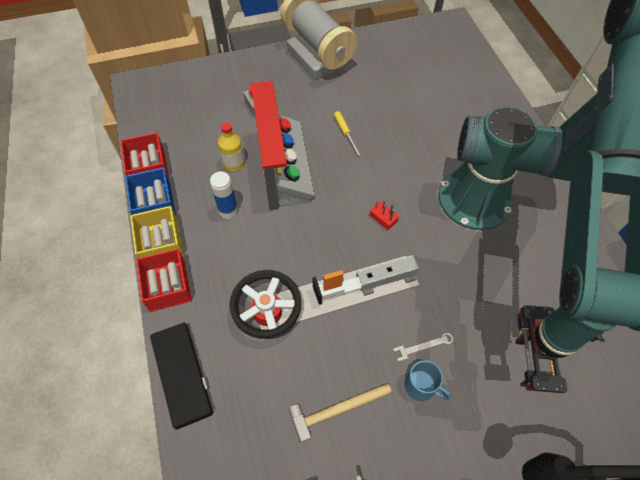

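View pics/top0.png

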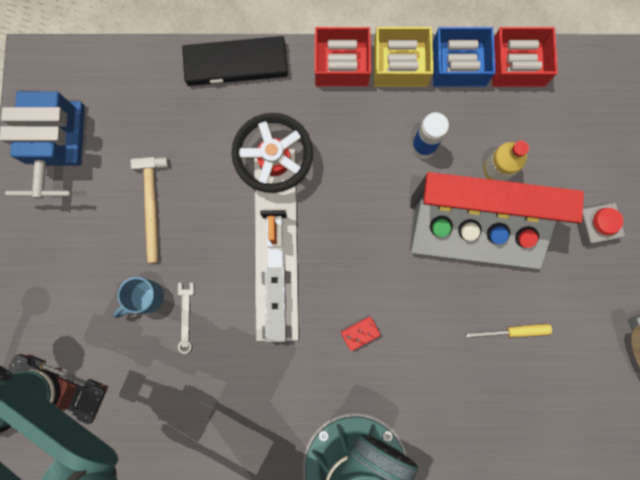

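The scene view shows the fixture (fin ~333,281, wheel ~265,303), with the stop sliding away from the robot. The top view shows the keys as green (442,229), white (470,231), blue (499,234) and red (527,238). The button isn't visible: both holes are dark, at ~(275,278) and (275,305).

Run:
```python
from h import *
def mask(c,lo,hi): return cv2.inRange(cv2.cvtColor(c["image"],cv2.COLOR_BGR2HSV),lo,hi)>0
for n in ("scene","top"):
    c=capture(n); rz=c["range_z"]
    P=cloud(c,rz>0)
    def near(P,lo,hi): return P[((P>lo)&(P<hi)).all(1)]
    tube=near(P,[.28,.1,.059],[.47,.3,.068])
    m=tube[:,:2].mean(0); d=np.linalg.svd(tube[:,:2]-m)[2][0] if len(tube)<3000 else None
    d=d*np.sign(d[0]); print(n,"tube",len(tube),m,np.degrees(np.arctan2(d[1],d[0])), np.percentile(tube,[1,50,99],axis=0).round(3).tolist())
    O=near(cloud(c,mask(c,(8,150,100),(20,255,255))),[.4,.1,.05],[.7,.3,.16])
    T=O[O[:,2]>.13]; print("fin",len(O),O.mean(0),"top",len(T),T.mean(0),T.min(0),T.max(0), np.degrees(cv2.minAreaRect((T[:,:2]*1000).astype(np.float32))[2]*np.pi/180),cv2.minAreaRect((T[:,:2]*1000).astype(np.float32)))
    W=near(P,[.6,.05,.085],[.9,.35,.1]); print("wheel",len(W),(cv2.minEnclosingCircle((W[:,:2]*1000).astype(np.float32))))
    for q in ["blue_top","white_top","green_top","red_top"]:
        for s in silhouettes(n,q)[:2]:
            K=cloud(c,s["region"])
            if abs(np.median(K[:,2])-.104)<.004:
                k=K.mean(0); nn=np.linalg.svd(K-np.median(K,0))[2][2]; print(q,len(K),np.round(s["conf"],2),k.round(4),np.median(K,0).round(4),nn*np.sign(nn[2]))
```

```text
scene tube 771 [0.37534455 0.18650177] 1.7702155346692559 [[0.292, 0.162, 0.059], [0.375, 0.187, 0.064], [0.459, 0.209, 0.068]]
fin 285 [0.5413164  0.19506538 0.11468647] top 113 [0.54098129 0.19256722 0.13844295] [0.51458399 0.18270975 0.13053572] [0.5663388  0.19965758 0.14504533] 1.2769131660461428 ((540.473876953125, 191.1875457763672), (51.89207077026367, 16.201290130615234), 1.2769131660461426)
wheel 1880 ((730.83447265625, 196.36045837402344), 96.25846862792969)
blue_top 92 0.57 [ 0.5317 -0.3208  0.1042] [ 0.5322 -0.3199  0.1046] [-0.54116401  0.20291812  0.81606724]
white_top 120 0.47 [ 0.5399 -0.2612  0.1014] [ 0.5402 -0.2587  0.1033] [-0.64842027 -0.1259912   0.7507845 ]
green_top 118 0.67 [ 0.5497 -0.1919  0.1042] [ 0.5501 -0.1913  0.1036] [-0.45098134  0.24331778  0.85872713]
red_top 88 0.46 [ 0.5251 -0.3864  0.1041] [ 0.5249 -0.3854  0.1044] [-0.54708171  0.26660764  0.79348722]
top tube 1237 [0.37394543 0.18698597] 1.827943865359522 [[0.291, 0.165, 0.059], [0.375, 0.187, 0.064], [0.458, 0.21, 0.068]]
fin 113 [0.53813831 0.18840124 0.12968829] top 84 [0.53754318 0.18812761 0.13898687] [0.51330712 0.18410215 0.13018234] [0.56795222 0.1962563  0.14663951] 3.7865347862243652 ((540.7028198242188, 189.32696533203125), (54.45298767089844, 10.60500431060791), 3.7865347862243652)
wheel 2403 ((729.5648193359375, 195.9224853515625), 96.646728515625)
blue_top 263 0.52 [ 0.5308 -0.3234  0.1032] [ 0.5308 -0.3233  0.1038] [-0.47131109  0.21550528  0.85523291]
white_top 258 0.62 [ 0.5391 -0.257   0.1026] [ 0.5392 -0.2569  0.1029] [-0.47651572  0.27828357  0.83396104]
green_top 237 0.56 [ 0.546  -0.1929  0.1039] [ 0.5458 -0.1924  0.1042] [-0.47879396  0.10934526  0.87109125]
red_top 262 0.85 [ 0.5225 -0.3895  0.1039] [ 0.5224 -0.3897  0.1041] [-0.4619931   0.09826367  0.88142307]
```

```bash
cat >> h.py <<'E'
from scipy.spatial.transform import Rotation as Rot
def quat(z,y):
    z=np.array(z)/np.linalg.norm(z); y=np.array(y,float); y-=z*(y@z); y/=np.linalg.norm(y)
    return Rot.from_matrix(np.c_[np.cross(y,z),y,z]).as_quat()
A=np.radians(1.55); FX=np.array([np.cos(A),np.sin(A),0]); FY=np.array([-np.sin(A),np.cos(A),0])
B=-np.radians(7.0); CX=np.array([np.cos(B),np.sin(B),0]); CY=np.array([-np.sin(B),np.cos(B),0])
N=-np.sin(np.radians(35))*CX+np.array([0,0,np.cos(np.radians(35))])
KEY=dict(blue=np.array([.531,-.3228,.104]),white=np.array([.539,-.2575,.104]),green=np.array([.5468,-.1925,.104]))
E
python3 - <<'E'
from h import *
g=np.array([.5405,.1913,.099])
qs=[(inverse_kinematics(g,quat([0,0,-1],s*FY)),s) for s in (1,-1)]
for j,s in qs: print(s,None if j is None else np.round(j,2))
for k in KEY:
  for s in (1,-1): j=inverse_kinematics(KEY[k]+.0*N,quat(-N,s*CY)); print(k,s,None if j is None else np.round(j,2))
s=min((q for q in qs if q[0] is not None),key=lambda q:abs(q[0][5]))[1]
Q=quat([0,0,-1],s*FY)
move_ptp(g+[0,0,.12],Q); move_gripper(.06)
print(servo_line(g,Q,contact_N=12), current_position(), current_force())
move_gripper(0.0); print(current_finger_gap(),current_grip_force(),current_force(),current_clock())
E
```

```text
1 [ 0.22  0.46  1.7  -0.    0.98 -1.38]
-1 [ 0.22  0.46  1.7  -0.    0.98  1.76]
blue 1 [-0.92  0.41  2.06  1.13  0.47  2.93]
blue -1 [-0.92  0.41  2.06  1.13  0.47 -0.21]
white 1 [-0.8   0.38  2.14  1.26  0.39  2.9 ]
white -1 [-0.8   0.38  2.14  1.26  0.39 -0.24]
green 1 [-0.65  0.36  2.19  1.41  0.3   2.86]
green -1 [-0.65  0.36  2.19  1.41  0.3  -0.28]
False [0.54121142 0.19142851 0.09970224] [ 0.03521747 -0.4328693  -1.25062018]
0.013657010432804293 30.00018686056137 [-0.75939572  3.00814594  1.06690029] 5.6417
```

Run:
```python
from h import *
p0=current_position()
hit=servo_line(p0+.062*FX,rate=.015,contact_N=12)
p=current_position(); print(hit,(p-p0)@FX,current_force(),current_finger_gap(),current_clock())
c=capture("top"); cv2.imwrite("pics/a.png",cv2.resize(c["image"][180:350,220:340],None,fx=4,fy=4))
```

```text
True 0.03694287507454267 [-1.66815345  0.40522329  3.73250319] 0.013848488905629968 8.0833
```

View pics/a.png

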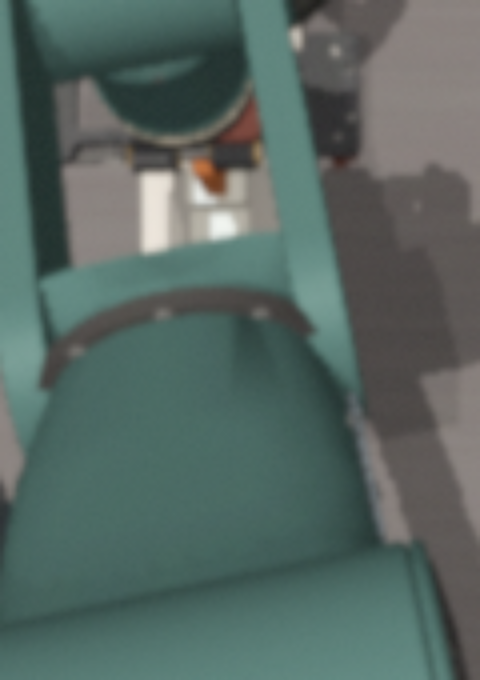

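The top view of the holes is blocked by the arm, so I'll use the scene camera before letting go.

Run:
```python
from h import *
c=capture("scene"); print([(round(d["conf"],2),d["xy"]) for d in spot_in("scene","pin_top")])
w=capture("wrist"); print([(round(d["conf"],2),d["xy"]) for d in spot_in("wrist","pin_top")])
cv2.imwrite("pics/b.png",np.hstack([cv2.resize(c["image"][240:330,300:430],(480,332)),cv2.resize(w["image"][::1],(320,240)).repeat(1,0) if 0 else cv2.resize(w["image"],(320,332))]))
```

```text
[]
[(0.94, [316.9, 9.5])]
```

View pics/b.png

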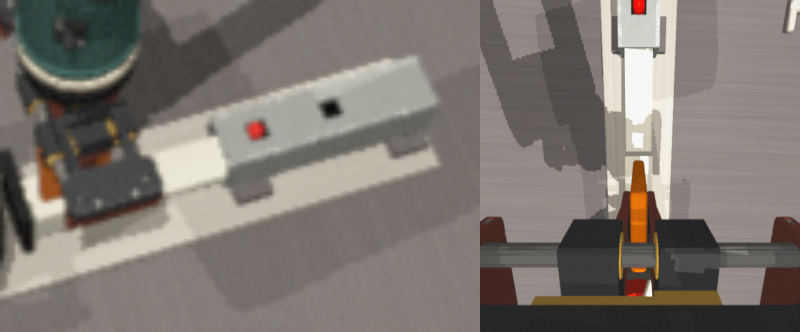

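The button shows red in the front hole (257,130 in the crop) and the rear hole is dark. I'll release, retreat and press blue.

```bash
cat >> h.py <<'E'
Q=quat(-N,-CY)
def press(k):
    K=KEY[k]; servo_line(K+.03*N,Q,rate=.12)
    f0=current_force()
    hit=servo_line(K-.016*N,Q,rate=.02,contact_N=14)
    p=current_position(); f=current_force()
    print(k,hit,"depth mm",(K-p)@N*1e3,"F",(f-f0)@N,"t",current_clock())
    servo_line(K+.03*N,Q,rate=.1); sleep(.2)
E
python3 - <<'E'
from h import *
move_gripper(.05); p=current_position(); servo_line(p+[0,0,.16],rate=.2)
move_gripper(0)
K=KEY["blue"]
for h in (.12,.09,.06):
    try: move_ptp(K+h*N,Q); print("h",h); break
    except PlanningError as e: print(h,e)
c=capture("scene")
for s in silhouettes("scene","pin_top")[:1]: print(s["conf"],s["xy"],np.median(cloud(c,s["region"]),0))
print(current_clock(),current_position()-K-h*N)
try: press("blue")
except PlanningError as e: print(e)
c=capture("scene"); t=capture("top"); cv2.imwrite("pics/c.png",np.hstack([cv2.resize(c["image"][70:220,220:340],(400,500)),cv2.resize(t["image"][170:320,220:340],(400,500))]))
E
```

```text
h 0.12
12.8833 [0.00066387 0.00047005 0.00016977]
blue True depth mm 7.22338075041686 F 10.373291762885149 t 15.4583
```

View pics/c.png

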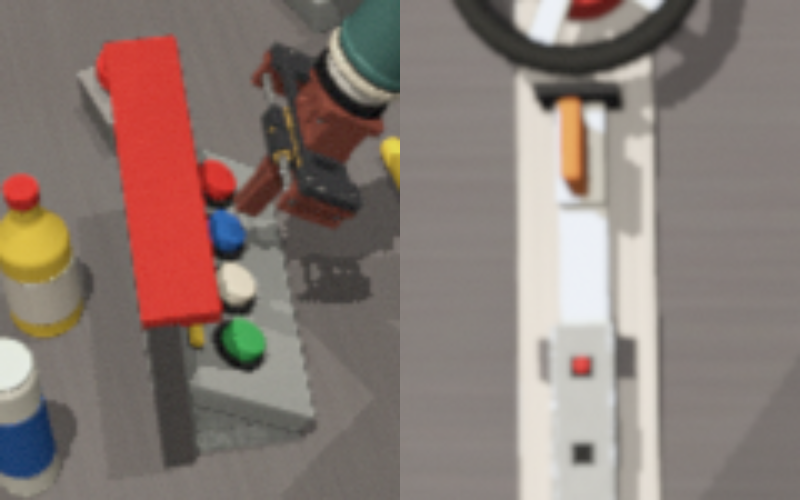

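The scene view shows the tool hovering over blue (228,232), and the button is up in the front hole (580,366 in the right half). I'll check blue's tab with the wrist camera before going on.

Run:
```python
from h import *
w=capture("wrist")
for q in ("blue_tab","blue_top"):
  for d in silhouettes("wrist",q)[:5]: print(q,round(d["conf"],2),np.round(d["xy"]),d["region"].sum(),np.round(np.median((cloud(w,d["region"])-KEY["blue"])@np.c_[CX,CY,N],0),4))
cv2.imwrite("pics/d.png",w["image"])
```

```text
blue_tab 0.59 [322. 199.] 608 [ 0.0468 -0.0031 -0.0183]
blue_tab 0.25 [217. 274.] 3389 [-0.0004  0.0614  0.0019]
blue_top 0.73 [428. 197.] 720 [ 0.0432 -0.068  -0.0121]
```

View pics/d.png

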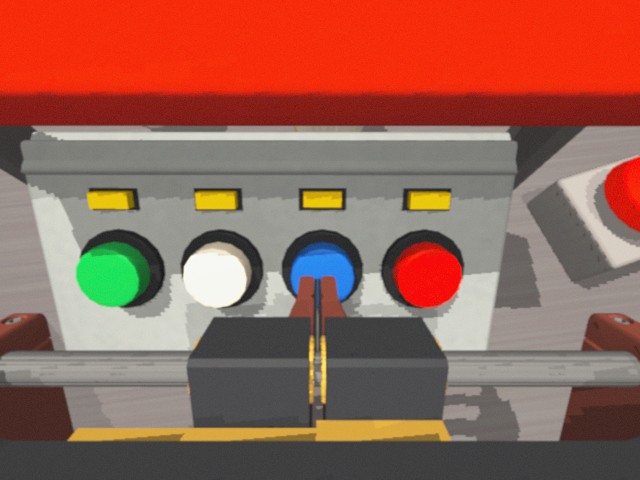

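The wrist view shows blue's tab (322,199) 6.2 mm lower than red's (428,197), so blue was fully pressed. White and green next.

Run:
```python
from h import *
def tab(k):
    w=capture("wrist"); hsv=cv2.cvtColor(w["image"],cv2.COLOR_BGR2HSV); m=cv2.inRange(hsv,(22,180,120),(33,255,255))>0
    P=(cloud(w,m)-KEY["blue"])@np.c_[CX,CY,N]
    for i in (-1,0,1,2):
        T=P[(abs(P[:,1]-66e-3*i)<.015)&(abs(P[:,0]-.045)<.012)&(P[:,2]<0)]
        print(i,len(T),np.round(np.median(T[:,2])*1e3,1) if len(T) else None, end=" | ")
    print(current_clock()); return w
tab("blue"); press("white"); tab("white"); press("green"); w=tab("green")
cv2.imwrite("pics/e.png",w["image"])
```

```text
-1 729 -12.0 | 0 618 -18.3 | 1 729 -12.1 | 2 736 -12.1 | 16.4833
white True depth mm 7.314531357005074 F 13.599248007232083 t 18.8667
-1 772 -12.1 | 0 659 -18.4 | 1 665 -18.5 | 2 724 -12.1 | 19.6417
green True depth mm 7.45191436690442 F 11.833124612071805 t 22.0167
-1 410 -12.4 | 0 662 -18.4 | 1 656 -18.5 | 2 664 -18.5 | 22.7917
```

View pics/e.png

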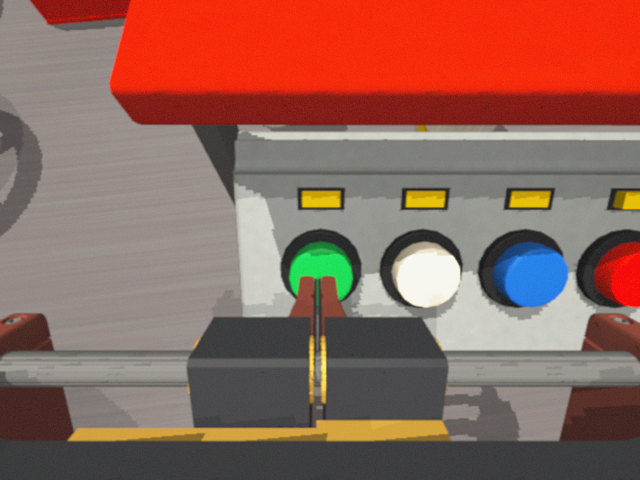

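The blue, white and green tabs are all in and red's is still proud, with every key back up. I'll back off, check the button height and hand in.

Run:
```python
from h import *
servo_line(KEY["green"]+.1*N,Q,rate=.15)
for n in ("scene","top"):
    c=capture(n); hsv=cv2.cvtColor(c["image"],cv2.COLOR_BGR2HSV); m=(cv2.inRange(hsv,(0,150,100),(6,255,255))|cv2.inRange(hsv,(174,150,100),(180,255,255)))>0
    P=cloud(c,m); P=P[(abs(P[:,0]-.43)<.05)&(abs(P[:,1]-.188)<.02)]; print(n,len(P),np.median(P,0) if len(P) else None)
print(current_clock(),current_force()); close_job()
```

```text
scene 17 [0.43128901 0.18957231 0.06871468]
top 18 [0.43198798 0.18861365 0.06973449]
23.5083 [-0.33916863  0.51381524  0.39836014]
the job is handed in; nothing more can be done
```

The job is handed in at 23.5 s. The stop is locked with its button up through the front hole. Blue, white and green were each pressed fully in that order and came back up. The red key was not pressed.

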